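# Straightedge rock test and seating a proud strip

### The arm

A 6-joint arm with a two-finger parallel gripper is mounted at the origin on a cart in front of the work surface, level with it; the furniture and walls round the work are solid. World frame = base frame: x ahead of the robot, y to its left, z up, the work surface at z = 0. Lengths are in m, angles in degrees, forces in N, time in s.
With the tool pointing down it reaches from about 0.4 to 0.825 m from the base axis. Payload 7 kg.
Tool frame: the origin (TCP) lies midway between the tips of the shut fingers; the grasp point (between the pads) lies 19 mm behind it (hold_point_z is the distance from the TCP to the grasp point, in m); z points along the fingers, y is the line along which they close (so a half turn about z gives the same grasp; the last joint's range is limited). The gripper opens to 88 mm and grips with 3 to 60 N. Pads are 19 mm wide; open, the fingers measure 130 mm over their backs; the gripper's body (78 mm by 193 mm) begins 47 mm behind the grasp point.
Start: joints at [16.507, 20.546, 0.682, 0, -70.136, -16.507], TCP at [0.675, -0, 0.227] pointing down, gripper open.
Joint ranges: [-176.03, 176.03], [-82.01, 121.73], [-58.28, 71.71], [-173.87, 95.51], [-174.79, -0.11], [-173.66, 173.66]. Speed limits (degrees/s): [136.94, 136.94, 172.46, 180, 180, 180].

### API

Orientations are given as [roll, pitch, yaw] about the fixed x, y, z axes, in that order (R = Rz(yaw) Ry(pitch) Rx(roll)).
In Python, from plant import get_state, capture, close_job, hold_point_z gives the robot as it stands.
- The arm moves only by the shell command python3 -m inch 'ROWS' [FORCE]. ROWS is text: rows parted by semicolons, each of 5 numbers parted by spaces: the shift along the tool's x, y, z normalised to -1 to 1, where 1 is 0.15 m, then the turn about the tool's z normalised to -1 to 1, where 1 is 360 degrees, then the opening, from 0 (shut) to 1 (fully open). In form: tx ty tz spin grip; .... A call has exactly 8 rows; each row shifts and turns the commanded pose from where the row before left it, along the tool's axes as they then stand; what a row does not reach is not made up. A row lasts 1/8 s, in which the tool goes at most 62.5 mm and 10.7 degrees, less where a joint would pass 70% of its speed; a pose out of reach is approached as far as the arm can. A call with a number of a shift or a turn outside -1 to 1 is refused whole. A call with a gripper value outside its range is refused whole. The fingers move at their own pace and stop on an object; FORCE is the grip in N (left out, the last holds). Time passes only in rows, so rows that do not move let the fingers close, or fill a call up. It gives the time, the measured TCP pose, the force, the opening and the grip force at its end, in the units of the state.
- get_state(): the state, without advancing time (a new reading comes with each control period).
- capture(name): name is "scene" or "side" or "wrist"; returns a dict with "color" (480x640x3 uint8, blue, green, red), "mtx" (3x3 intrinsics, pixels), "R" (3x3) and "t" (3): a world point X has camera coordinates R X + t. Camera axes: x right, y down, z forward; pixel columns grow to the right and rows downward; lengths in m; the calibration is good to about 2 mm. A picture is of the moment at which its call begins. There is no depth.
- close_job(): hands the job in; it is judged then, once.
The state is a dict: "time_s": time; "joints": joint angles; "qd": joint speeds; "joint_torque": joint torques, N m; "tcp_pos": TCP position; "eef_rot": TCP orientation; "contact_force": force on the tool from outside, world axes, zero at the start; "moment": the same for the moment, N m; "gripper_width": finger opening in m; "gripper_force": force on a finger pad.
Only numpy, scipy, OpenCV 4.12 (cv2) and the standard library are available. Lean on these libraries where they do the work, as an engineer would, in place of code of your own. Each camera call takes 0.05 s, during which the arm holds its last target. There are 200 camera calls.

### The job

Lay the straightedge lengthwise along the middle of the base plate, across the steel strip that stands proud, let go, and feel it rock: press the hang-hole end down until it stands hard on the plate, then the plain end. Then press gently on the middle of the straightedge until it has driven the strip flush, without bearing on plate or strip with the gripper itself, and press the hang-hole end and then the plain end again to see that it no longer rocks. Leave the straightedge lying there and the other things on the bench where they are.

Things in the scene. Friction and masses are not known exactly. Their poses are not given: they have to be found in the camera images.
- base_plate: Aluminium base plate, 110 (x) x 240 (y) mm: a 6 mm foot plate fixed on the worktop and, on four jack screws over it, an 18 mm thick deck that does not give. Origin: centre of the foot plate's underside; y along the length, z up. The deck's flat upper face is 28 to 38 mm above the origin: it differs each time and is not measured, so it must be found by feel.
- slot (a point): Point at the middle of the foot plate's top, under the middle of the strip (6 mm above the plate's origin). The steel strip, 108 (x) x 16 (y) mm, flat on top, is a tight fit in a slot across the deck and starts 3 to 9 mm proud of the deck's face. It slides down under about 11 N and stays where it is left. A bar pressed down across it lands on the deck, and stands hard, when the strip is flush.
- straightedge: Loose steel straightedge, a flat bar 26 (x) x 260 (y) x 12 (z) mm, 0.15 to 0.3 kg. Starts lying flat on the worktop. Origin: centre of its underside; y along its length towards the end with the 12 mm hang hole. On the plate it must never bear with more than 40 N, knocks included (come down at 10 to 15 mm/s, and at 5 to 6 mm/s where it drives the strip).
- hole_end (a point): Point on the middle of the straightedge's top, 105 mm from its centre towards the hang hole (hole centre 117 mm out). Press down within 40 mm of it, with some 5 to 10 N for a quarter of a second or more. While the strip is proud, the bar tips like a see-saw: the end goes down with hardly any force until it stands hard on the deck, and the other end rises up to twice the strip's height.
- plain_end (a point): The same at the end without a hole: on the top, 105 mm from the centre. Press likewise.
- petri_dish: Petri dish, 94 mm wide, 14 mm high; bystander. Origin under its centre.
- marker: Marker pen lying, 12 x 135 x 14 mm; bystander.
- bench_timer: Small white timer, 53 x 62 x 34 mm; bystander.
- label_tape: Roll of white tape, 78 mm wide, 19 mm high; bystander.
- cup_pp: Clear plastic beaker, 88 x 94 x 86 mm; bystander. (Another thing to keep clear of: a purple mixer, less than 0.2 m high, fixed in the middle of the bench some 0.55 m ahead of the robot.)

How it is judged (in metres and radians):
On the way, in this order (a step that is already met when the one before it is completed fails the run):
1. the straightedge lies along the plate across the strip, let go (angle between the y axis of straightedge and the y axis of base_plate, either way round below 0.15 rad and x of straightedge in the frame of base_plate between -0.03 and 0.03 m and y of straightedge in the frame of base_plate between -0.03 and 0.03 m and z of straightedge in the frame of base_plate between 0.024 and 0.055 m and contact force between the fingers and straightedge below 0.1 N and contact force between straightedge and base_plate above 0.5 N and angle between straightedge's own z axis and vertical below 0.12 rad and linear speed of straightedge below 0.02 m/s), for 0.2 s.
2. the hang-hole end is pressed down on the plate, the straightedge tipped by the proud strip (contact force between the fingers and straightedge above 1.5 N and contact force between straightedge and base_plate above 5 N and y of the grasp point in the frame of straightedge between 0.06 and 0.14 m and angle between straightedge's own z axis and vertical above 0.015 rad and angle between the y axis of straightedge and the y axis of base_plate, either way round below 0.15 rad and x of straightedge in the frame of base_plate between -0.03 and 0.03 m and y of straightedge in the frame of base_plate between -0.03 and 0.03 m and z of straightedge in the frame of base_plate between 0.024 and 0.055 m), for 0.2 s.
3. the plain end is pressed down on the plate, the straightedge tipped by the proud strip (contact force between the fingers and straightedge above 1.5 N and contact force between straightedge and base_plate above 5 N and y of the grasp point in the frame of straightedge between -0.14 and -0.06 m and angle between straightedge's own z axis and vertical above 0.015 rad and angle between the y axis of straightedge and the y axis of base_plate, either way round below 0.15 rad and x of straightedge in the frame of base_plate between -0.03 and 0.03 m and y of straightedge in the frame of base_plate between -0.03 and 0.03 m and z of straightedge in the frame of base_plate between 0.024 and 0.055 m), for 0.2 s.
4. the hang-hole end is pressed again and the straightedge no longer tips: the strip has been driven flush (contact force between the fingers and straightedge above 1.5 N and contact force between straightedge and base_plate above 5 N and y of the grasp point in the frame of straightedge between 0.06 and 0.14 m and angle between straightedge's own z axis and vertical below 0.01 rad and angle between the y axis of straightedge and the y axis of base_plate, either way round below 0.15 rad and x of straightedge in the frame of base_plate between -0.03 and 0.03 m and y of straightedge in the frame of base_plate between -0.03 and 0.03 m and z of straightedge in the frame of base_plate between 0.024 and 0.055 m), for 0.2 s.
5. the plain end is pressed again and the straightedge no longer tips (contact force between the fingers and straightedge above 1.5 N and contact force between straightedge and base_plate above 5 N and y of the grasp point in the frame of straightedge between -0.14 and -0.06 m and angle between straightedge's own z axis and vertical below 0.01 rad and angle between the y axis of straightedge and the y axis of base_plate, either way round below 0.15 rad and x of straightedge in the frame of base_plate between -0.03 and 0.03 m and y of straightedge in the frame of base_plate between -0.03 and 0.03 m and z of straightedge in the frame of base_plate between 0.024 and 0.055 m), for 0.2 s.
At the end, for the whole second after the job is handed in: The straightedge, let go, lies at rest along the plate over the strip (within 30 mm of the plate's centre each way and 0.15 rad), level within 0.01 rad as it was in the last two presses, which a strip more than about 1 mm proud would not allow (angle between the y axis of straightedge and the y axis of base_plate, either way round below 0.15 rad and x of straightedge in the frame of base_plate between -0.03 and 0.03 m and y of straightedge in the frame of base_plate between -0.03 and 0.03 m and z of straightedge in the frame of base_plate between 0.024 and 0.055 m and angle between straightedge's own z axis and vertical below 0.01 rad and contact force between the fingers and straightedge below 0.1 N and contact force between straightedge and base_plate above 0.5 N and linear speed of straightedge below 0.01 m/s); the robot touches nothing.
It fails at once if the straightedge bears on the plate and strip with more than 40 N (contact force between straightedge and base_plate above 40 N).
It fails at once if the gripper itself bears on the plate or the strip (contact force between the fingers and base_plate above 3 N).
It fails at once if the petri dish, marker, timer, tape roll or beaker is shifted by more than 30 mm (distance of any of petri_dish, marker, bench_timer, label_tape, cup_pp from where it was at the start of the episode above 0.03 m).
It also fails if it takes over 69 s, if anything falls off the work surface, if the arm or the gripper's body presses on something with over 40 N, if the wrist force passes 120 N, or if a joint passes its speed limit or range.

## Working session

There is one attempt and no reset: what is moved stays moved. The work goes in short steps, Python scripts to look and compute and a shell command to move; the robot and the scene stay as the last step left them, time stands still between calls to the robot, and variables do not carry over. Pictures are saved under pics/ and viewed, at most 10 in all, crops included, and the job is handed in when it is done.

```bash
mkdir -p pics; ls; python3 - <<'E'
from plant import get_state,capture,hold_point_z
import cv2
s=get_state();print(s,hold_point_z)
for n in("scene","side"):
    c=capture(n);cv2.imwrite(f"pics/{n}0.png",c["color"]);print(n,c["mtx"].tolist(),c["R"].tolist(),c["t"].tolist())
E
```

```text
pics
{'time_s': 0.0, 'joints': array([ 1.65072074e+01,  2.05908359e+01,  6.32965886e-01, -2.02046650e-02,
       -7.01370459e+01, -1.65060022e+01]), 'qd': array([ 0.01061919,  0.03373913, -0.05679503,  0.05131938,  0.10874281,
       -0.00841287]), 'joint_torque': array([-8.00930356e-04, -5.82726967e+01,  2.93058443e+01,  6.99745238e+00,
        6.93249181e-03, -2.06530804e-04]), 'tcp_pos': array([ 6.74494313e-01, -2.76614462e-05,  2.25623065e-01]), 'eef_rot': array([ 1.79903599e+02, -8.75879986e-03, -9.00056681e+01]), 'contact_force': array([-0.36853123,  0.23080865, -0.21446802]), 'moment': array([ 0.02988137,  0.02556342, -0.00011831]), 'gripper_force': 0.0, 'gripper_width': 0.08728425174910075} 0.0188
scene [[438.7770138222307, 0.0, 320.10642418044205], [0.0, 438.7770138222307, 239.88671172953678], [0.0, 0.0, 1.0]] [[0.8639377993658023, -0.5035985172349529, 0.00011075076400441974], [-0.20822429266310455, -0.35741500959579914, -0.910437891819417], [0.4585347563401543, 0.7865386477182108, -0.41364578188793816]] [-0.422047354229653, 0.15030144532814563, 0.8246550703252195]
side [[486.50728452115663, 0.0, 317.81530782987494], [0.0, 486.50728452115663, 232.4709945550478], [0.0, 0.0, 1.0]] [[-0.9533049476341943, -0.3019889045660229, -0.0035182858297286494], [-0.16573173978273442, 0.5328422735784457, -0.8298265492959003], [0.2524731020222832, -0.7904946634903783, -0.5580103222597943]] [0.48550631560156254, 0.118148874336525, 1.0625189834749544]
```

View pics/scene0.png

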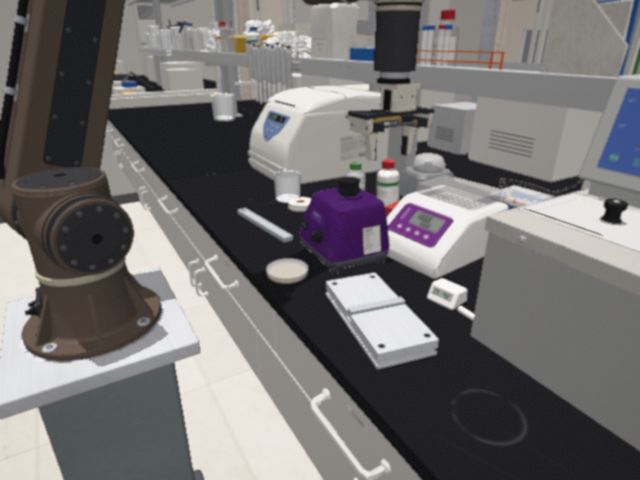

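View pics/side0.png

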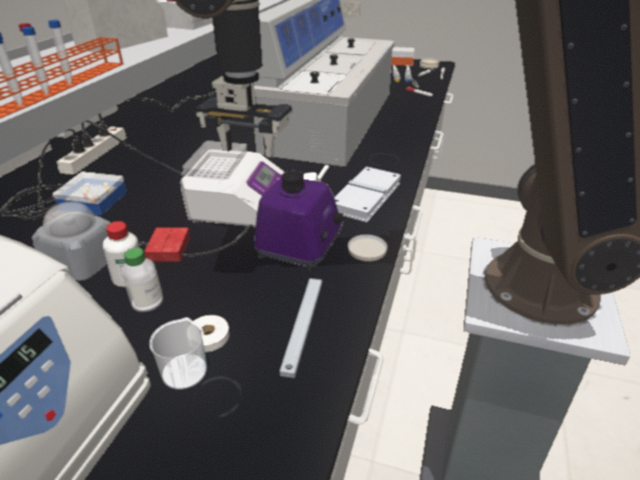

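Scene view: the bar runs from (240,210) to (290,240) and the plate's top face has corners near (327,282), (376,274), (436,350), (380,362). In the side view the bar runs from the hole end at (289,372) to the plain end at (315,281), so the hole is towards +y. I'll enlarge crops to measure.

```bash
python3 - <<'E'
import cv2,numpy as np
a=cv2.imread("pics/scene0.png");b=cv2.imread("pics/side0.png")
def cr(im,x,y,w,h,s): return cv2.resize(im[y:y+h,x:x+w],None,fx=s,fy=s,interpolation=cv2.INTER_CUBIC)
A=cr(a,315,265,130,105,4.6)[:480];B=cr(b,330,160,80,65,5);C=cr(b,275,270,55,110,4.6)
out=np.zeros((600,800,3),np.uint8)
A=cr(a,315,265,130,105,4);out[:420,:520]=A
B=cr(b,325,160,85,65,3);out[420:600,:255]=B[:180]
C=cr(b,275,270,55,115,5);out[:575,522:797]=C
cv2.imwrite("pics/crops.png",out)
E
```

```text
(no output)
```

View pics/crops.png

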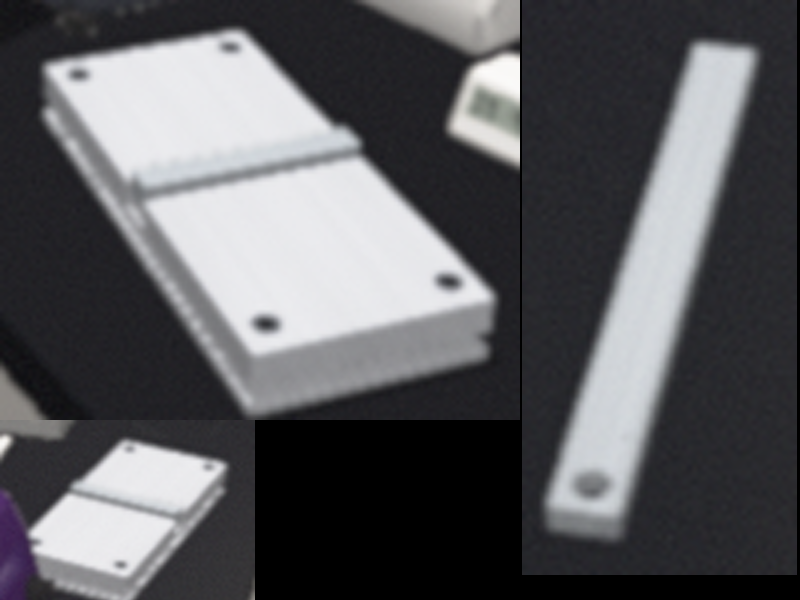

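```bash
cat > cam.py <<'E'
import numpy as np
from scipy.optimize import least_squares
from plant import capture
def proj(c,X):
    P=np.atleast_2d(X)@np.array(c["R"]).T+np.array(c["t"]); p=P@np.array(c["mtx"]).T; return p[:,:2]/p[:,2:]
def ray(c,uv,z):
    R=np.array(c["R"]);d=R.T@np.linalg.inv(c["mtx"])@[*uv,1];o=-R.T@np.array(c["t"]);return o+d*(z-o[2])/d[2]
def box(x,y,yaw,w,l,z):
    c,s=np.cos(yaw),np.sin(yaw);return np.array([[x+c*a-s*b,y+s*a+c*b,z] for a,b in((-w/2,l/2),(w/2,l/2),(w/2,-l/2),(-w/2,-l/2))])
E
python3 - <<'E'
from cam import *
cs,cd=capture("scene"),capture("side")
S=[(326,281.2),(375.5,272.5),(438.5,339.2),(378.5,353.5)];D=[(367.7,212.3),(335.7,200),(367.7,166.7),(400.7,174.7)]
f=lambda p:np.r_[(proj(cs,box(*p[:3],.11,.24,p[3]))-S).ravel(),(proj(cd,box(*p[:3],.11,.24,p[3]))-D).ravel()]
for g in (lambda p:f(p),lambda p:f(p)[:8]):
    r=least_squares(g,[.5,-.2,0,.033],x_scale=[.1,.1,.1,.01]);print(r.x,np.degrees(r.x[2]),g(r.x).round(1))
for u in S:print(ray(cs,u,.033).round(4))
for u in D:print(ray(cd,u,.033).round(4))
print("bar")
B=[(295.8,373.6),(279.8,372.4),(309,278.4),(322,279.6)]
for u in B:print(ray(cd,u,.012).round(4))
h=lambda p:(proj(cd,box(*p,.026,.26,.012))-B).ravel()
r=least_squares(h,[.5,.2,0]);print(r.x,np.degrees(r.x[2]),h(r.x).round(1));print("hole",ray(cd,(289,366.8),.012))
print("bar px in scene",proj(cs,box(*r.x,.026,.26,.012)).round(1))
# bystanders approx
print("dish",ray(cd,(368,247),.014),ray(cs,(288,270),.014),"tape",ray(cd,(210,332),.019),"beaker base",ray(cd,(185,375),0),"timer",ray(cs,(447,293),.034))
E
```

```text
[ 0.44738387 -0.27265267 -0.19070466  0.03431827] -10.926571870400084 [-0.9  0.2 -1.1  0.3  0.3  0.6 -0.7  0.8  1.1 -1.5 -4.6  0.7 -0.6 -1.
  0.7 -1.2]
[ 0.452086   -0.26858506 -0.19389261  0.03129465] -11.109228048378228 [ 0.2 -0.  -0.3  0.2  0.3 -0.  -0.3 -0.1]
[ 0.4193 -0.1426  0.033 ]
[ 0.5283 -0.1636  0.033 ]
[ 0.4806 -0.3983  0.033 ]
[ 0.3739 -0.3778  0.033 ]
[ 0.4176 -0.1384  0.033 ]
[ 0.514  -0.1748  0.033 ]
[ 0.476  -0.3974  0.033 ]
[ 0.3715 -0.3743  0.033 ]
bar
[0.4251 0.3932 0.012 ]
[0.4529 0.3991 0.012 ]
[0.486  0.1376 0.012 ]
[0.4575 0.1331 0.012 ]
[0.45523057 0.26637672 0.12411238] 7.111115610568294 [-0.7  0.1  0.9 -0.8  0.6  0.5 -0.8  0.7]
hole [0.44179264 0.38256657 0.012     ]
bar px in scene [[236.6 210. ]
 [244.3 208.2]
 [292.  235.6]
 [283.7 238.1]]
dish [ 0.38777626 -0.01409479  0.014     ] [ 0.3891026  -0.02894723  0.014     ] tape [0.6124484  0.35411312 0.019     ] beaker base [ 6.15961889e-01  4.45790553e-01 -1.11022302e-16] timer [ 0.59686335 -0.30087771  0.034     ]
```

Two independent fits agree. The plate is at (0.450, -0.269), yaw -11°, top about 33 mm. The bar is at (0.455, 0.266), yaw 7.1°, hole towards +y, and its length and reach check out. Moving over the bar.

```bash
python3 -m inch '-0.253 0.209 0 0 1; -0.253 0.209 0 0 1; -0.253 0.209 0 0 1; -0.253 0.209 0 0 1; -0.253 0.209 0 0 1; -0.253 0.209 0 0 1; -0.255 0.209 0 0 1; 0 0 0.2 -0.0197 1' 30
python3 -m inch '0 0 0.2 0 1; 0 0 0.2 0 1; 0 0 0.2 0 1; 0 0 0 0 1; 0 0 0 0 1; 0 0 0 0 1; 0 0 0 0 1; 0 0 0 0 1'
python3 - <<'E'
from cam import *
import cv2
c=capture("wrist");cv2.imwrite("pics/wrist1.png",c["color"])
print(c["mtx"].tolist())
print(proj(c,box(.455,.266,np.radians(7.1),.026,.26,.012)).round(1))
E
```

```text
time_s: 1.2
tcp_pos: [0.455, 0.2693, 0.1985]
eef_rot: [-179.8, 0.2, -82.6]
contact_force: [-0.4, -0.4, -0.5]
gripper_width: 0.0877
gripper_force: 0.0
time_s: 2.2
tcp_pos: [0.4557, 0.2661, 0.1071]
eef_rot: [-180.0, 0.0, -82.9]
contact_force: [0.4, 0.3, -0.0]
gripper_width: 0.0878
gripper_force: 0.0
[[399.59854095368553, 0.0, 320.40261933280095], [0.0, 399.59854095368553, 238.07948627993932], [0.0, 0.0, 1.0]]
[[338.2 403.4]
 [304.3 403.4]
 [298.4  25.3]
 [344.1  25.2]]
```

View pics/wrist1.png

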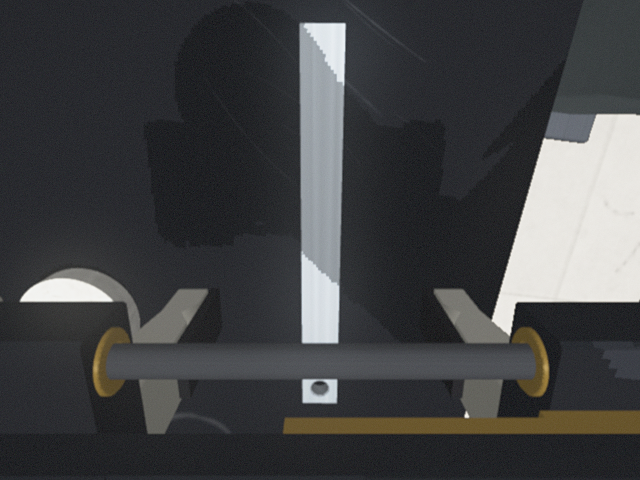

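The bar shows where predicted: its plain end is at (300–346, 23) and the hole end at y≈403, within about 1 mm. The tape is clear of the fingers. Descending and gripping.

```bash
python3 -m inch '0 0 0.15 0 1; 0 0 0.15 0 1; 0 0 0.15 0 1; 0 0 0.13 0 1; 0 0 0.05 0 1; 0 0 0.05 0 1; 0 0 0 0 1; 0 0 0 0 0.6'
python3 -m inch '0 0 0 0 0; 0 0 0 0 0; 0 0 0 0 0; 0 0 0 0 0; 0 0 0 0 0; 0 0 0 0 0; 0 0 0 0 0; 0 0 0 0 0' 40
```

```text
time_s: 3.25
tcp_pos: [0.4558, 0.2662, 0.0051]
eef_rot: [-180.0, 0.0, -82.9]
contact_force: [-0.2, 0.5, -0.1]
gripper_width: 0.0823
gripper_force: 0.0
time_s: 4.25
tcp_pos: [0.4556, 0.2659, 0.0046]
eef_rot: [-180.0, -0.0, -82.9]
contact_force: [-0.5, -0.2, 0.7]
gripper_width: 0.0256
gripper_force: 40.0
```

```bash
python3 -m inch '0 0 -0.1 0 0; 0 0 -0.2 0 0; 0 0 -0.3 0 0; 0 0 -0.3 0 0; 0 0 -0.3 0 0; 0 0 -0.3 0 0; 0 0 -0.2 0.01 0; 0 0 0 0.0097 0'
python3 - <<'E'
from cam import *
c,s=np.cos,np.sin
from plant import get_state
p=get_state();print(p["tcp_pos"],p["eef_rot"],p["contact_force"],p["gripper_width"])
print((np.array([.4505,-.2695])-p["tcp_pos"][:2])/.15)
E
```

```text
time_s: 5.25
tcp_pos: [0.4562, 0.2664, 0.2635]
eef_rot: [-179.8, 0.2, -90.1]
contact_force: [-0.6, 0.1, -4.2]
gripper_width: 0.0257
gripper_force: 40.0
[0.4562003  0.26643722 0.2635265 ] [-179.77311657    0.23607347  -90.10449075] [-0.59350641  0.0982023  -4.23137527] 0.025718526729313743
[-0.03800199 -3.57291478]
```

```bash
python3 -m inch '0.1 0 0 0 0; 0.2 0 0 0 0; 0.3 0 0 0 0; 0.3 0 0 0 0; 0.3 0 0 0 0; 0.3 0 0 0 0; 0.3 0 0 0 0; 0.3 0 0 0 0'
python3 -m inch '0.3 0 0 0 0; 0.3 0 0 0 0; 0.3 0.01 0 0 0; 0.3 0.01 0 0 0; 0.2 0.01 0 0 0; 0.07 0.008 0 0 0; 0 0 0 0.015 0; 0 0 0 0.0153 0'
python3 -m inch '0 0 0.2 0 0; 0 0 0.25 0 0; 0 0 0.25 0 0; 0 0 0.2 0 0; 0 0 0 0 0; 0 0 0 0 0; 0 0 0 0 0; 0 0 0 0 0'
python3 - <<'E'
from cam import *
from plant import get_state
import cv2
p=get_state();print(p["tcp_pos"],p["eef_rot"],p["contact_force"],p["gripper_width"])
c=capture("wrist");cv2.imwrite("pics/wrist2.png",c["color"])
print(proj(c,box(.4505,-.2695,np.radians(-11),.11,.24,.033)).round(1))
E
```

```text
time_s: 6.25
tcp_pos: [0.4543, -0.0512, 0.2597]
eef_rot: [180.0, -0.0, -89.9]
contact_force: [0.2, -0.5, -0.5]
gripper_width: 0.0252
gripper_force: 40.0
time_s: 7.25
tcp_pos: [0.4489, -0.2694, 0.2595]
eef_rot: [180.0, 0.0, -101.1]
contact_force: [-0.2, 0.2, -1.5]
gripper_width: 0.0255
gripper_force: 40.0
time_s: 8.25
tcp_pos: [0.4504, -0.2697, 0.1256]
eef_rot: [-179.9, -0.0, -100.9]
contact_force: [0.5, -0.4, -2.2]
gripper_width: 0.0255
gripper_force: 40.0
[ 0.45039228 -0.26965966  0.1256341 ] [-1.79891446e+02 -1.61917274e-03 -1.00897667e+02] [ 0.5109277  -0.39284125 -2.20295595] 0.025508869722594443
[[393.6 395.3]
 [247.5 394.9]
 [224.9  44.3]
 [417.3  44.5]]
```

View pics/wrist2.png

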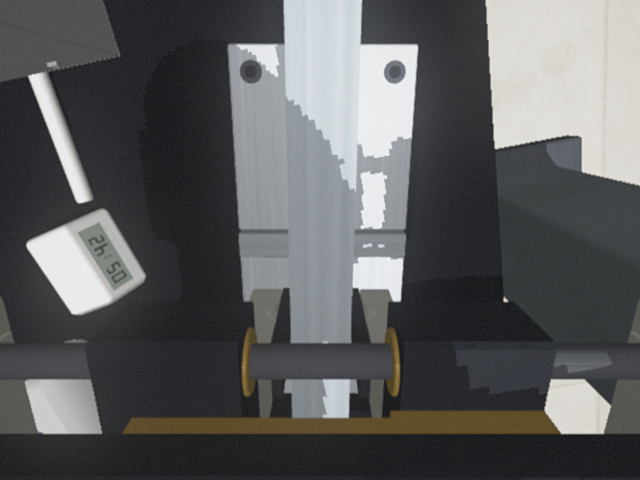

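The plate's far edge is at row 44 (predicted 44) and the strip is at rows 231–256, straddled by the bar, so alignment is within about 1 mm. Lowering to just above the highest possible strip.

```bash
python3 -m inch '0 0 0.12 0 0; 0 0 0.12 0 0; 0 0 0.12 0 0; 0 0 0.08 0 0; 0 0 0.03 0 0; 0 0 0.01 0 0; 0 0 0 0 0; 0 0 0 0 0'
python3 -m inch '0 0 0.0033 0 0; 0 0 0.0033 0 0; 0 0 0.0033 0 0; 0 0 0.0033 0 0; 0 0 0 0 0; 0 0 0 0 0; 0 0 0 0 0; 0 0 0 0 0'
```

```text
time_s: 9.3
tcp_pos: [0.4502, -0.2696, 0.053]
eef_rot: [-180.0, -0.0, -100.9]
contact_force: [-0.3, 0.4, -2.6]
gripper_width: 0.0253
gripper_force: 40.0
time_s: 10.3
tcp_pos: [0.4498, -0.2696, 0.0506]
eef_rot: [-180.0, -0.0, -100.9]
contact_force: [0.4, -0.3, -1.6]
gripper_width: 0.0252
gripper_force: 40.0
```

```bash
python3 -m inch '0 0 0.0033 0 0; 0 0 0.0033 0 0; 0 0 0.0033 0 0; 0 0 0.0033 0 0; 0 0 0 0 0; 0 0 0 0 0; 0 0 0 0 0; 0 0 0 0 0'
```

```text
time_s: 11.3
tcp_pos: [0.4498, -0.2696, 0.0486]
eef_rot: [180.0, -0.0, -100.9]
contact_force: [0.5, -0.9, -0.8]
gripper_width: 0.0255
gripper_force: 40.0
```

```bash
python3 -m inch '0 0 0.0033 0 0; 0 0 0.0033 0 0; 0 0 0.0033 0 0; 0 0 0 0 0; 0 0 0 0 0; 0 0 0 0 0; 0 0 0 0 0; 0 0 0 0 0'
```

```text
time_s: 12.3
tcp_pos: [0.4498, -0.2696, 0.0471]
eef_rot: [180.0, -0.0, -100.9]
contact_force: [0.6, 0.4, -1.9]
gripper_width: 0.0256
gripper_force: 40.0
```

```bash
python3 -m inch '0 0 0.0033 0 0; 0 0 0.0033 0 0; 0 0 0.0033 0 0; 0 0 0.0033 0 0; 0 0 0 0 0; 0 0 0 0 0; 0 0 0 0 0; 0 0 0 0 0'
```

```text
time_s: 13.3
tcp_pos: [0.4498, -0.2696, 0.0452]
eef_rot: [-180.0, 0.0, -100.9]
contact_force: [0.2, 0.0, -1.7]
gripper_width: 0.0256
gripper_force: 40.0
```

```bash
python3 -m inch '0 0 0.0033 0 0; 0 0 0.0033 0 0; 0 0 0.0033 0 0; 0 0 0.0033 0 0; 0 0 0 0 0; 0 0 0 0 0; 0 0 0 0 0; 0 0 0 0 0'
```

```text
time_s: 14.3
tcp_pos: [0.4498, -0.2696, 0.0433]
eef_rot: [-180.0, -0.0, -100.9]
contact_force: [-0.8, 1.0, 0.9]
gripper_width: 0.0255
gripper_force: 40.0
```

```bash
python3 -m inch '0 0 0 0 0; 0 0 0 0 0; 0 0 0 0 0; 0 0 0.0033 0 0; 0 0 0.0015 0 0; 0 0 0 0 0; 0 0 0 0 0; 0 0 0 0 0'; python3 -c "
from plant import get_state;print(get_state()['contact_force'])"
```

```text
time_s: 15.3
tcp_pos: [0.4498, -0.2696, 0.0429]
eef_rot: [-180.0, -0.0, -100.9]
contact_force: [-2.2, 2.3, 7.7]
gripper_width: 0.0254
gripper_force: 40.0
[-2.16058028  2.32183134  7.71909567]
```

The bar rests on the strip (about 9 N), so its underside is near 38 mm. I'll relax the load, release and rise.

```bash
python3 -m inch '0 0 -0.003 0 0; 0 0 0 0 0; 0 0 0 0 0.2; 0 0 0 0 0.5; 0 0 0 0 0.5; 0 0 0 0 0.5; 0 0 0 0 0.5; 0 0 0 0 0.5'
python3 -m inch '0 0 -0.05 0 0.5; 0 0 -0.15 0 0.5; 0 0 -0.2 0 0.5; -0.15 0 0 0 0; -0.25 0 0 0 0; -0.24 0 0 0 0; 0 0 0 0 0; 0 0 0 0 0'
python3 - <<'E'
from cam import *
from plant import get_state
import cv2
p=get_state();print(p["tcp_pos"],p["gripper_width"],p["contact_force"])
c=capture("wrist");a=c["color"];cs=capture("scene")
b=cv2.resize(cs["color"][255:380,300:460],None,fx=2.5,fy=2.5)
o=np.zeros((480,1040,3),np.uint8);o[:,:640]=a;o[:312,640:]=b;cv2.imwrite("pics/w3.png",cv2.resize(o,(800,369)))
E
```

```text
time_s: 16.3
tcp_pos: [0.4498, -0.2696, 0.0428]
eef_rot: [-180.0, 0.0, -100.9]
contact_force: [0.2, 0.2, 0.3]
gripper_width: 0.0439
gripper_force: 0.0
time_s: 17.3
tcp_pos: [0.4681, -0.1753, 0.1033]
eef_rot: [-180.0, 0.0, -100.9]
contact_force: [-0.2, 0.3, -0.3]
gripper_width: 0.0018
gripper_force: 0.0
[ 0.46811633 -0.17528505  0.10328456] 0.0018228955774262823 [-0.17694859  0.32601936 -0.2563741 ]
```

View pics/w3.png

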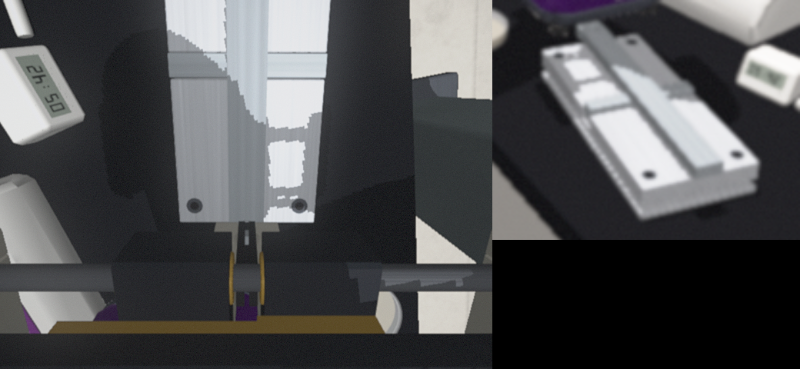

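The bar lies along the plate across the strip, and the fingers are shut above its hole end (about (246,235) in the view). Next I check the mixer clearance before going down.

```bash
python3 - <<'E'
from cam import *
cs,cd=capture("scene"),capture("side")
for u in((332,266),(387,263),(303,240)):print(ray(cs,u,0).round(3))
for u in((258,250),(325,250),(338,238),(338,190)):print("s",ray(cd,u,0).round(3))
E
```

```text
[ 0.498 -0.039  0.   ]
[ 0.618 -0.092  0.   ]
[ 0.508  0.124 -0.   ]
s [0.643 0.058 0.   ]
s [0.488 0.01  0.   ]
s [ 0.472 -0.049  0.   ]
s [ 0.538 -0.288  0.   ]
```

Mixer is over 6 cm clear of the gripper body. Pressing the hole end.

```bash
python3 -m inch '0 0 0.08 0 0; 0 0 0.08 0 0; 0 0 0.07 0 0; 0 0 0.035 0 0; 0 0 0.01 0 0; 0 0 0.008 0 0; 0 0 0.008 0 0; 0 0 0.008 0 0'
python3 -m inch '0 0 0.008 0 0; 0 0 0.008 0 0; 0 0 0.008 0 0; 0 0 0.008 0 0; 0 0 0.008 0 0; 0 0 0.008 0 0; 0 0 0 0 0; 0 0 0 0 0'
```

```text
time_s: 18.5
tcp_pos: [0.4682, -0.1753, 0.0582]
eef_rot: [-180.0, 0.0, -100.9]
contact_force: [-0.3, -0.1, 0.0]
gripper_width: 0.0005
gripper_force: 0.0
time_s: 19.5
tcp_pos: [0.468, -0.1753, 0.0509]
eef_rot: [-180.0, 0.0, -100.9]
contact_force: [0.4, 0.1, 0.5]
gripper_width: 0.0005
gripper_force: 0.0
```

```bash
python3 -m inch '0 0 0.008 0 0; 0 0 0.006 0 0; 0 0 0 0 0; 0 0 0 0 0; 0 0 0 0 0; 0 0 0 0 0; 0 0 0 0 0; 0 0 0 0 0'
```

```text
time_s: 20.5
tcp_pos: [0.468, -0.1753, 0.0487]
eef_rot: [-180.0, 0.0, -100.9]
contact_force: [0.6, -0.1, -0.0]
gripper_width: 0.0004
gripper_force: 0.1
```

```bash
python3 -m inch '0 0 0.006 0 0; 0 0 0.006 0 0; 0 0 0 0 0; 0 0 0 0 0; 0 0 0 0 0; 0 0 0 0 0; 0 0 0 0 0; 0 0 0 0 0'
```

```text
time_s: 21.5
tcp_pos: [0.468, -0.1753, 0.047]
eef_rot: [-180.0, -0.0, -100.9]
contact_force: [0.9, 0.4, 0.1]
gripper_width: 0.0005
gripper_force: 0.1
```

```bash
python3 -m inch '0 0 0.006 0 0; 0 0 0.006 0 0; 0 0 0 0 0; 0 0 0 0 0; 0 0 0 0 0; 0 0 0 0 0; 0 0 0 0 0; 0 0 0 0 0'
```

```text
time_s: 22.5
tcp_pos: [0.4682, -0.1753, 0.0458]
eef_rot: [-180.0, -0.0, -100.9]
contact_force: [-1.7, 1.3, 7.3]
gripper_width: 0.0005
gripper_force: 4.2
```

Standing hard at 7.3 N with the end down about 4.5 mm. Now the plain end.

```bash
python3 -m inch '0 0 0 0 0; 0 0 0 0 0; 0 0 -0.03 0 0; 0 0 -0.16 0 0; 0.15 0 0 0 0; 0.3 0 0 0 0; 0.3 0 0 0 0; 0.3 0 0 0 0'
python3 -m inch '0.23 0 0 0 0; 0 0 0.06 0 0; 0 0 0.03 0 0; 0 0 0.008 0 0; 0 0 0.008 0 0; 0 0 0.008 0 0; 0 0 0.008 0 0; 0 0 0.008 0 0'
```

```text
time_s: 23.5
tcp_pos: [0.4379, -0.3312, 0.0737]
eef_rot: [-180.0, 0.0, -100.9]
contact_force: [0.8, 1.1, 1.2]
gripper_width: 0.0004
gripper_force: 0.0
time_s: 24.5
tcp_pos: [0.4317, -0.3638, 0.0542]
eef_rot: [-180.0, -0.0, -100.9]
contact_force: [0.3, -0.4, 0.6]
gripper_width: 0.0005
gripper_force: 0.0
```

```bash
python3 -m inch '0 0 0.008 0 0; 0 0 0.008 0 0; 0 0 0.008 0 0; 0 0 0.008 0 0; 0 0 0.006 0 0; 0 0 0 0 0; 0 0 0 0 0; 0 0 0 0 0'
```

```text
time_s: 25.5
tcp_pos: [0.4317, -0.3638, 0.0485]
eef_rot: [-180.0, 0.0, -100.9]
contact_force: [0.3, -0.8, 0.8]
gripper_width: 0.0006
gripper_force: 0.1
```

```bash
python3 -m inch '0 0 0.006 0 0; 0 0 0.006 0 0; 0 0 0 0 0; 0 0 0 0 0; 0 0 0 0 0; 0 0 0 0 0; 0 0 0 0 0; 0 0 0 0 0'
```

```text
time_s: 26.5
tcp_pos: [0.4317, -0.3638, 0.0467]
eef_rot: [180.0, 0.0, -100.9]
contact_force: [-0.5, 0.5, 0.8]
gripper_width: 0.0008
gripper_force: 0.1
```

```bash
python3 -m inch '0 0 0.006 0 0; 0 0 0.005 0 0; 0 0 0 0 0; 0 0 0 0 0; 0 0 0 0 0; 0 0 0 0 0; 0 0 0 0 0; 0 0 0 0 0'
```

```text
time_s: 27.5
tcp_pos: [0.4318, -0.364, 0.0457]
eef_rot: [-180.0, -0.0, -100.9]
contact_force: [-1.4, 1.4, 7.9]
gripper_width: 0.0004
gripper_force: 3.8
```

Plain end stands hard at 7.9 N. Now to the middle. I estimate the strip about 5.6 mm proud, which puts flush at TCP ≈ 0.0447.

```bash
python3 -m inch '0 0 0 0 0; 0 0 0 0 0; 0 0 -0.03 0 0; 0 0 -0.11 0 0; -0.2 0 0 0 0; -0.3 0 0 0 0; -0.137 0 0.03 0 0; 0 0 0.05 0 0'
python3 -m inch '0 0 0.006 0 0; 0 0 0.006 0 0; 0 0 0.0045 0 0; 0 0 0.0045 0 0; 0 0 0.0045 0 0; 0 0 0.0045 0 0; 0 0 0.0045 0 0; 0 0 0.0045 0 0'
```

```text
time_s: 28.5
tcp_pos: [0.4508, -0.2691, 0.0551]
eef_rot: [-179.9, -0.0, -100.8]
contact_force: [-0.2, -1.0, 0.7]
gripper_width: 0.0004
gripper_force: 0.0
time_s: 29.5
tcp_pos: [0.4497, -0.2703, 0.0489]
eef_rot: [-180.0, -0.0, -100.9]
contact_force: [-3.6, 1.3, 8.8]
gripper_width: 0.0006
gripper_force: 4.3
```

Driving now (8.8 N at 0.0489).

```bash
python3 -m inch '0 0 0.0045 0 0; 0 0 0.0045 0 0; 0 0 0.0045 0 0; 0 0 0.0045 0 0; 0 0 0 0 0; 0 0 0 0 0; 0 0 0 0 0; 0 0 0 0 0'
```

```text
time_s: 30.5
tcp_pos: [0.4497, -0.2703, 0.0461]
eef_rot: [-180.0, -0.0, -100.9]
contact_force: [-2.8, 0.1, 7.8]
gripper_width: 0.0003
gripper_force: 3.8
```

```bash
python3 -m inch '0 0 0.0045 0 0; 0 0 0.0045 0 0; 0 0 0 0 0; 0 0 0 0 0; 0 0 0 0 0; 0 0 0 0 0; 0 0 0 0 0; 0 0 0 0 0'
```

```text
time_s: 31.5
tcp_pos: [0.4497, -0.2703, 0.0448]
eef_rot: [-180.0, -0.0, -100.9]
contact_force: [-2.7, -0.5, 8.4]
gripper_width: 0.0006
gripper_force: 3.8
```

```bash
python3 -m inch '0 0 0.0045 0 0; 0 0 0 0 0; 0 0 0 0 0; 0 0 0 0 0; 0 0 0 0 0; 0 0 0 0 0; 0 0 0 0 0; 0 0 0 0 0'
```

```text
time_s: 32.5
tcp_pos: [0.4497, -0.2703, 0.0442]
eef_rot: [-180.0, -0.0, -100.9]
contact_force: [-2.8, 0.7, 9.7]
gripper_width: 0.0005
gripper_force: 4.4
```

```bash
python3 -m inch '0 0 0.0045 0 0; 0 0 0 0 0; 0 0 0 0 0; 0 0 0 0 0; 0 0 0.0045 0 0; 0 0 0 0 0; 0 0 0 0 0; 0 0 0 0 0'
```

```text
time_s: 33.5
tcp_pos: [0.4497, -0.2704, 0.0441]
eef_rot: [-180.0, -0.0, -100.9]
contact_force: [-6.8, 3.8, 23.0]
gripper_width: 0.0008
gripper_force: 11.5
```

Hard stop at 0.0441 with 23 N, so the strip is flush. Re-pressing the hole end.

```bash
python3 -m inch '0 0 -0.01 0 0; 0 0 -0.04 0 0; 0 0 -0.09 0 0; -0.2 0 0 0 0; -0.3 0 0 0 0; -0.137 0 0.05 0 0; 0 0 0.04 0 0; 0 0 0.01 0 0'
python3 -m inch '0 0 0.008 0 0; 0 0 0.008 0 0; 0 0 0.006 0 0; 0 0 0 0 0; 0 0 0 0 0; 0 0 0 0 0; 0 0 0 0 0; 0 0 0 0 0'
```

```text
time_s: 34.5
tcp_pos: [0.4677, -0.1764, 0.048]
eef_rot: [180.0, -0.0, -100.9]
contact_force: [0.5, 0.4, 0.3]
gripper_width: 0.0005
gripper_force: 0.0
time_s: 35.5
tcp_pos: [0.4678, -0.1761, 0.0448]
eef_rot: [180.0, 0.0, -100.9]
contact_force: [-0.3, -0.6, 0.1]
gripper_width: 0.0006
gripper_force: 0.0
```

```bash
python3 -m inch '0 0 0.006 0 0; 0 0 0.004 0 0; 0 0 0 0 0; 0 0 0 0 0; 0 0 0 0 0; 0 0 0 0 0; 0 0 0 0 0; 0 0 0 0 0'
```

```text
time_s: 36.5
tcp_pos: [0.468, -0.1762, 0.0442]
eef_rot: [-180.0, -0.0, -100.9]
contact_force: [-3.9, 3.1, 11.9]
gripper_width: 0.0004
gripper_force: 5.9
```

Level and hard at 11.9 N (0.0442). Now the plain end.

```bash
python3 -m inch '0 0 0 0 0; 0 0 -0.03 0 0; 0 0 -0.11 0 0; 0.15 0 0 0 0; 0.3 0 0 0 0; 0.3 0 0 0 0; 0.3 0 0 0 0; 0.23 0 0 0 0'
python3 -m inch '0 0 0.06 0 0; 0 0 0.04 0 0; 0 0 0.01 0 0; 0 0 0.008 0 0; 0 0 0.008 0 0; 0 0 0.006 0 0; 0 0 0 0 0; 0 0 0 0 0'
```

```text
time_s: 37.5
tcp_pos: [0.431, -0.3664, 0.0642]
eef_rot: [180.0, -0.0, -100.9]
contact_force: [0.5, -0.1, -0.9]
gripper_width: 0.0
gripper_force: 0.0
time_s: 38.5
tcp_pos: [0.4315, -0.3647, 0.0445]
eef_rot: [-180.0, -0.0, -100.9]
contact_force: [-0.6, -0.0, 0.2]
gripper_width: 0.0004
gripper_force: 0.0
```

```bash
python3 -m inch '0 0 0.005 0 0; 0 0 0.004 0 0; 0 0 0 0 0; 0 0 0 0 0; 0 0 0 0 0; 0 0 0 0 0; 0 0 0 0 0; 0 0 0 0 0'
```

```text
time_s: 39.5
tcp_pos: [0.4316, -0.3648, 0.0442]
eef_rot: [-180.0, -0.0, -100.9]
contact_force: [-2.0, 1.9, 10.4]
gripper_width: 0.0004
gripper_force: 5.2
```

Also hard and level at 0.0442. I'll retreat upward and look.

```bash
python3 -m inch '0 0 0 0 0; 0 0 -0.03 0 0; 0 0 -0.2 0 0; 0 0 -0.3 0 0; 0 0 -0.2 0 0; 0 0 0 0 0; 0 0 0 0 0; 0 0 0 0 0'
python3 - <<'E'
from cam import *
import cv2
c=capture("scene");cv2.imwrite("pics/end.png",cv2.resize(c["color"][190:390,240:500],None,fx=2.5,fy=2.5))
E
```

```text
time_s: 40.5
tcp_pos: [0.4308, -0.3644, 0.1515]
eef_rot: [179.9, 0.0, -100.9]
contact_force: [0.3, -0.2, -0.5]
gripper_width: 0.0002
gripper_force: 0.0
```

View pics/end.png

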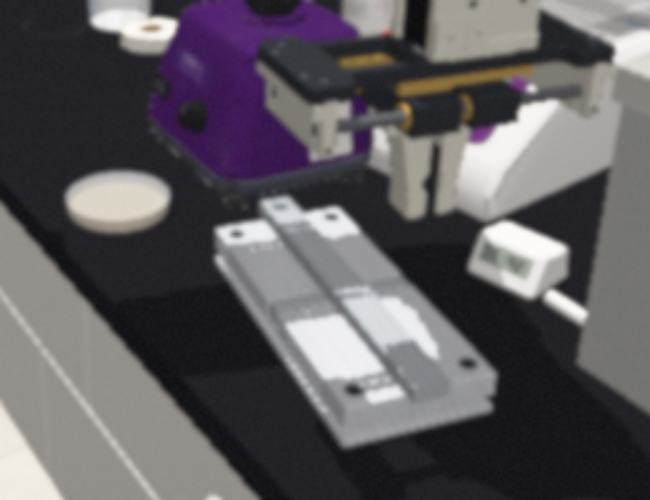

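The bar lies flat along the middle of the plate, from (280,205) to (425,390). The strip is flush near (350,290), the gripper is clear, and the bystanders are in place.

```bash
python3 -c "
from plant import close_job;print(close_job())"
```

```text
the job is handed in; nothing more can be done
None
```

The job is handed in at about 40 s of the 69 s: both ends rocked at first, the strip was driven flush, and both ends then stood hard and level, with the straightedge left on the plate and nothing else touched (no verdict came back from the judge).

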